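Lock the bayonet cap onto the bead mill and hold it pressed

ROBOT

A 6-joint arm with a two-finger parallel gripper is mounted at the origin on a cart in front of the work surface, level with it; the furniture and walls round the work are solid. World frame = base frame: x ahead of the robot, y to its left, z up, the work surface at z = 0. Lengths are in m, angles in rad, forces in N, time in s.
With the tool pointing down it reaches from about 0.275 to 0.775 m from the base axis. Payload 14.6 kg.
Tool frame: the origin (TCP) lies between the finger pads; the fingertips stand 8 mm ahead of it and the grasp point (between the pads) lies 11 mm behind it; z points along the fingers, y is the line along which they close (so a half turn about z gives the same grasp; the last joint's range is limited). The gripper opens to 85 mm and grips with 20 to 120 N. Pads are 22 mm wide; open, the fingers measure 114 mm over their backs; the gripper's body (76 mm by 85 mm) begins 54 mm behind the grasp point. The pads swing forward as they close: fully open they stand 13 mm farther back than shut.
Start: joints at [-1.464, 0.263, -0.048, 1.259, 0, 1.415], TCP at [0.136, -0.507, 0.239] pointing down, gripper open.
Joint ranges: [-2.65, 2.65], [-0.89, 1.7], [-1.18, 1.37], [-2.13, 2.11], [-1.35, 1.29], [-3.14, 3.14]. Speed limits (rad/s): [1.89, 1.89, 2.57, 2.79, 3.14, 3.14].

INTERFACE

Orientations are given as a unit quaternion [w, x, y, z].
In Python, from workcell import robot gives the robot as it stands. The module is installed in compiled form; this text tells all that it offers.
- The arm moves only by the tool jog_arm, never from a script. Its arguments are lists of equal length, an entry for each row: "translation": the shift along the tool's x, y, z each as a share of 0.6 m, from -1 to 1, a list of three; "dr": the turn, a rotation vector about the tool's x, y, z each as a share of 30 degrees, from -1 to 1, a list of three; "fingers": the opening in per cent of the stroke, from 0 (shut) to 100 (fully open). In form: {"translation": [[tx, ty, tz], ...], "dr": [[ax, ay, az], ...], "fingers": [fingers, ...]}. A call has 1 to 12 rows; each row shifts and turns the commanded pose from where the row before left it, along the tool's axes as they then stand; what a row does not reach is not made up. A row lasts 1/12 s, in which the tool goes at most 41.7 mm and 7.16 degrees, less where a joint would pass 70% of its speed; a pose out of reach is approached as far as the arm can. A call with a number of a shift or a turn outside -1 to 1 is refused whole. A call with a gripper value outside its range is refused whole. The fingers move at their own pace and stop on an object; "newtons" is the grip in N (left out, the last holds). Time passes only in rows, so rows that do not move let the fingers close. It gives the time, the measured TCP pose, the force, the opening and the grip force at its end, in the units of the state.
- robot.read_state(): the state, without advancing time (a new reading comes with each control period).
- robot.capture(name): name is "scene" or "top" or "wrist"; returns (picture, depth): 420x560x3 uint8, red, green, blue; 420x560 float32, m along the optical axis (not along the pixel's ray), 0 where there is no reading.
- robot.calibration(name): a dict with "fx", "fy", "cx", "cy" (pixels), "dist_coeffs" ([k1, k2, p1, p2, k3] as OpenCV has them; the pictures are not rectified), "world_to_cam" (4x4, takes a point from world to camera coordinates); the wrist camera has in their place "tool_from_camera" (4x4, takes a point from camera to tool coordinates, whose origin is the TCP and whose axes are the flange's). Camera axes: x right, y down, z forward; pixel columns grow to the right and rows downward; lengths in m; the calibration is good to about 2 mm. A picture is of the moment at which its call begins: read the wrist's pose just before it. calibration takes no time and is no camera call.
- robot.close_job(): hands the job in; it is judged then, once.
The state is a dict: "clock": time; "qpos": joint angles; "qvel": joint speeds; "joint_efforts": joint torques, N m; "position": TCP position; "orientation": TCP orientation; "wrist_force": force on the tool from outside, world axes, zero at the start; "torque": the same for the moment, N m; "finger_gap": finger opening in m; "grip_force": force on a finger pad.
Only numpy, scipy, OpenCV 4.12 (cv2) and the standard library are available. Lean on these libraries where they do the work, as an engineer would, in place of code of your own. Each camera call takes 0.05 s, during which the arm holds its last target. There are 200 camera calls.

TASK

Close the white bead mill with its loose blue bayonet cap: enter the cap's two brass lugs through the two openings of the metal collar, push it down against the spring plate, and turn it a quarter turn clockwise (seen from above) to the stop. Finish while still gripping the turned cap and pressing it down near the bottom of the spring's travel, never letting go (a colleague then tightens the clamp). Leave the bottle, beaker, petri dish and tape where they stand.

Things in the scene. Friction and masses are not known exactly. Their poses are not given: they have to be found in the camera images.
- cap: Loose bayonet cap, about 120 g, upright on the worktop; origin at the centre of its underside, z up. Steel plug 40 mm across, 0 to 22 mm up, lower edge chamfered 2 mm; two brass lugs 0 to 6 mm up at its +x and -x, 9 mm wide, reaching 28 mm from the axis; blue flange 54 mm across, 22 to 26 mm up. A half turn about z gives the same cap.
- cap_center (a point): Centre of the cap, on its axis, 27 mm above its underside (cap 54 mm high); axes as the cap's. The blue bar grip is 1 mm below to 27 mm above this point, 46 mm long along x (in line with the lugs, white line on top), 16 mm thick along y: pinch it across y.
- mill: Fixed bead mill: white housing 114 x 114 x 60 mm high, dark display on its -x side, metal collar 76 mm across and 28 mm high on top; origin under its centre, z up. Spring plate fills the bore 5 mm below the rim. Lugs get under the lips (5 mm thick) once the cap's underside is 11 mm below the rim (14 to 16 is good); travel ends at 18 mm.
- collar_mouth (a point): Centre of the collar's mouth, level with its rim, 88 mm above the worktop; z up. Bore 46 mm across; two lug openings at +x and -x (red lines on the rim), 13 mm wide at the bore, reaching 31 mm from the axis. Enter the cap with its x parallel to this x, either way round. Once under the lips it turns only clockwise from above (negative about z), to a stop at about 93 degrees.
- seal_plate (a joint): Black-faced spring plate in the collar, 40 mm across: metres pressed down, 0 (free) to 0.013 (end of travel). Spring 2.7 N at 0, 8.1 N at 0.006, 14.4 N at 0.013. The lips alone hold an unpressed locked cap at 0.006 to 0.007; pressed as the job asks it reads over 0.0085, best 0.010 to 0.012.
- dye_bottle: Bystander: red-capped small dye bottle, 38 mm across, 75 mm high; origin at the centre of its underside. Leave it alone.
- glass_beaker: Bystander: small empty clear beaker, 50 mm across, 70 mm high; origin at the centre of its underside. Leave it alone.
- petri_dish: Bystander: closed petri dish, 91 mm across, 16 mm high; origin at the centre of its underside. Leave it alone.
- tape: Bystander: roll of beige tape lying flat, about 104 mm across, 25 mm high; origin at the centre of its underside. Leave it alone.
Mind the look-alikes: they are no part of the job. Of the things that look like the cap, take the one that is farthest to the robot's left at the start.

How it is judged:
By the outcome, as a careful person would: the job done as asked, in the order asked, and still so for the second after the job is handed in, while the arm keeps its last pose, push and grip.
It also fails if it takes over 48 s, if anything falls off the work surface, if the arm or the gripper's body presses on something with over 40 N, if the wrist force passes 120 N, or if a joint passes its speed limit or range.

## Working session

There is one attempt and no reset: what is moved stays moved. The work goes in short steps, Python scripts to look and compute and a tool call to move; the robot and the scene stay as the last step left them, time stands still between calls to the robot, and variables do not carry over. Pictures are saved under pics/ and viewed, at most 10 in all, crops included, and the job is handed in when it is done.

Besides the shell and the picture viewer there is one more tool, called as a command line: name --argument value ..., lists and objects as JSON in quotes. jog_arm: Moves the arm, as the interface text tells. Its arguments: {"type":"object","properties":{"translation":{"type":"array","items":{"type":"array","items":{"type":"number","minimum":-1,"maximum":1}}},"dr":{"type":"array","items":{"type":"array","items":{"type":"number","minimum":-1,"maximum":1}}},"fingers":{"type":"array","items":{"type":"number"}},"newtons":{"type":"number"}},"required":["translation","dr","fingers"]}

```bash
mkdir -p pics; cat > h.py <<'E'
import numpy as np, cv2
from workcell import robot
from scipy.spatial.transform import Rotation as R
def cam(n,st=None):
    c=robot.calibration(n); K=np.array([[c['fx'],0,c['cx']],[0,c['fy'],c['cy']],[0,0,1]]); d=np.array(c['dist_coeffs'])
    if 'world_to_cam' in c: M=np.linalg.inv(np.array(c['world_to_cam']))
    else:
        T=np.eye(4); q=st['orientation']; T[:3,:3]=R.from_quat([q[1],q[2],q[3],q[0]]).as_matrix(); T[:3,3]=st['position']
        M=T@np.array(c['tool_from_camera'])
    return K,d,M
def ray(uv,C,z):
    K,d,M=C; p=cv2.undistortPoints(np.array(uv,float).reshape(-1,1,2),K,d).reshape(-1,2)
    v=np.c_[p,np.ones(len(p))]@M[:3,:3].T; o=M[:3,3]
    return o+v*((z-o[2])/v[:,2])[:,None]
def shot(n,f):
    st=robot.read_state(); im,dp=robot.capture(n); cv2.imwrite('pics/'+f+'.png',im[:,:,::-1]); np.save('pics/'+f+'.npy',dp); return im,dp,cam(n,st)
E
python3 - <<'E'
from h import *
for n in('scene','top'):
    im,dp,C=shot(n,n+'0'); print(n,C[2].round(3).tolist())
s=robot.read_state();print(s)
E
```

```text
scene [[0.844, -0.328, 0.424, -0.086], [-0.535, -0.482, 0.694, -0.958], [-0.023, -0.813, -0.582, 0.918], [0.0, 0.0, 0.0, 1.0]]
top [[-0.013, -0.976, 0.216, 0.219], [-1.0, 0.013, -0.002, 0.017], [-0.001, -0.216, -0.976, 1.485], [0.0, 0.0, 0.0, 1.0]]
{'clock': 0.1, 'qpos': array([-1.46432856e+00,  2.63447981e-01, -4.88499390e-02,  1.25941344e+00,
        2.23585893e-05,  1.41554563e+00]), 'qvel': array([-3.91967996e-04, -1.82499688e-03,  1.64295493e-03,  2.79716690e-05,
        1.04806793e-03,  4.48721218e-04]), 'joint_efforts': array([ 4.51484579e-03, -6.38571095e+01,  3.85067081e+01,  1.00328884e-02,
       -8.59217039e-05,  2.25195883e-06]), 'position': array([ 0.13583963, -0.50687785,  0.23889588]), 'orientation': array([-4.57105597e-04,  9.91450039e-01,  1.30486055e-01,  2.23343063e-05]), 'wrist_force': array([0.41880224, 0.06852111, 0.26428131]), 'torque': array([ 0.00622931, -0.01896647,  0.00320309]), 'grip_force': 0.0, 'finger_gap': 0.0852901720368163}
```

View pics/top0.png

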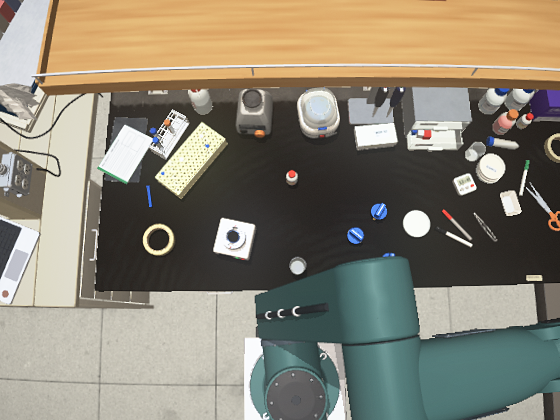

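View pics/scene0.png

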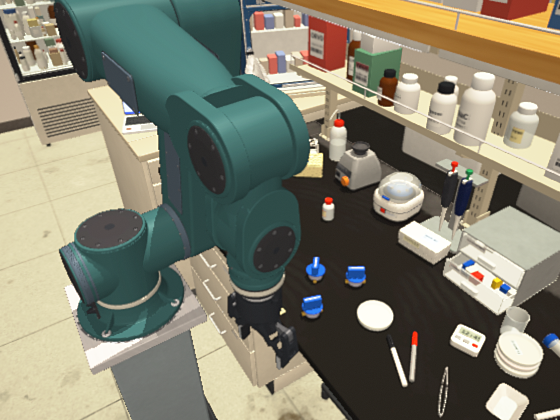

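The top view shows three blue cap candidates at (356,235), (379,211) and, half hidden, (390,257). The mill is at (234,238), the beaker at (297,266), the bottle at (291,177), the dish at (416,223) and the tape at (158,239). By the description I choose (356,235), the leftmost in the image and so farthest to the robot's left. The arm could still hide others.

```bash
python3 - <<'E'
from h import *
im=cv2.imread('pics/top0.png'); dp=np.load('pics/top0.npy'); C=cam('top')
hsv=cv2.cvtColor(im,cv2.COLOR_BGR2HSV)
m=cv2.inRange(hsv,(100,120,60),(125,255,255))
n,l,s,c=cv2.connectedComponentsWithStats(m)
for i in range(1,n):
    if s[i][4]>25: print(c[i].round(1),s[i],ray([c[i]],C,0.03).round(3))
print('mill',ray([(234,238)],C,0.088).round(3),'beaker',ray([(297,266)],C,.035),'bottle',ray([(291,177)],C,.06),'dish',ray([(416,223)],C,.016),'tape',ray([(158,239)],C,.02))
a=cv2.resize(im[185:275,330:410],None,fx=5,fy=5,interpolation=2);b=cv2.resize(im[213:265,205:262],None,fx=6,fy=6,interpolation=2)
o=np.zeros((450,750,3),np.uint8);o[:450,:400]=a;o[:312,405:747]=b;cv2.imwrite('pics/crop.png',o)
E
```

```text
[501.2  91. ] [495  88  14   8  72] [[ 0.991 -0.772  0.03 ]]
[152.7 130.4] [150 128   6   6  33] [[0.846 0.476 0.03 ]]
[155.3 139.7] [153 137   6   7  30] [[0.811 0.465 0.03 ]]
[490.  140.8] [487 136   7  10  56] [[ 0.796 -0.702  0.03 ]]
[148.8 195.4] [146 185   6  22  72] [[0.612 0.476 0.03 ]]
[378.6 210.9] [371 203  16  17 202] [[ 0.549 -0.289  0.03 ]]
[355.  235.2] [347 227  17  17 204] [[ 0.469 -0.207  0.03 ]]
[388.  254.4] [383 253  12   4  36] [[ 0.404 -0.312  0.03 ]]
mill [[0.455 0.18  0.088]] beaker [[ 0.37071594 -0.01617991  0.035     ]] bottle [[ 0.65957088 -0.0011544   0.06      ]] dish [[ 0.5090371  -0.41565011  0.016     ]] tape [[0.46576299 0.44001335 0.02      ]]
```

View pics/crop.png

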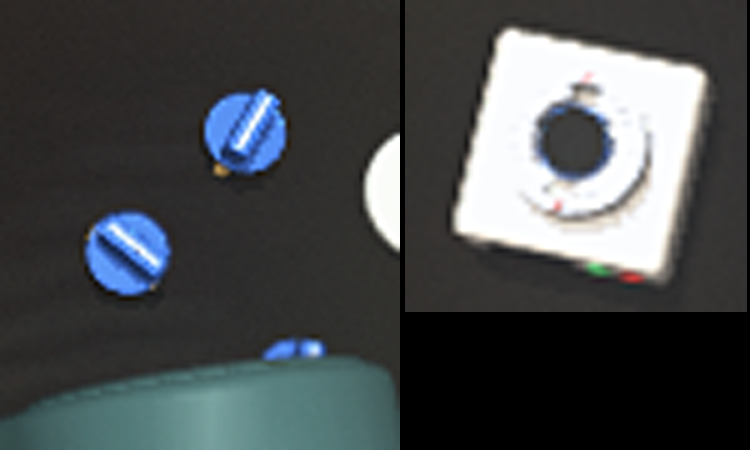

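The crop shows the chosen cap at top-image pixel (355,235). Its grip line runs from upper left to lower right, and a brass lug shows at its upper-left edge. The mill's red marks are at about (235,226) and (230,248). Now I'll move above the cap.

jog_arm --translation '[[0.055,-0.028,0],[0.055,-0.028,0],[0.055,-0.028,0],[0.055,-0.028,0],[0.055,-0.028,0],[0.055,-0.028,0],[0.055,-0.028,0],[0.055,-0.028,0],[0.055,-0.028,0],[0.055,-0.028,0],[0.055,-0.028,0],[0.03,-0.015,0]]' --dr '[[0,0,0],[0,0,0],[0,0,0],[0,0,0],[0,0,0],[0,0,0],[0,0,0],[0,0,0],[0,0,0],[0,0,0],[0,0,0],[0,0,0]]' --fingers '[100,100,100,100,100,100,100,100,100,100,100,100]'

```text
clock: 1.1
position: [0.4557, -0.2187, 0.2391]
orientation: [-0.0, 0.991, 0.131, 0.0]
wrist_force: [-0.7, -0.7, 0.7]
finger_gap: 0.0852
grip_force: 0.0
```

jog_arm --translation '[[0,0,0],[0,0,0],[0,0,0],[0,0,0],[0,0,0],[0,0,0],[0,0,0]]' --dr '[[0,0,-0.22],[0,0,-0.22],[0,0,-0.22],[0,0,-0.22],[0,0,-0.22],[0,0,0],[0,0,0]]' --fingers '[100,100,100,100,100,100,100]'

```text
clock: 1.68
position: [0.4536, -0.2213, 0.2391]
orientation: [-0.0, 0.914, 0.405, -0.0]
wrist_force: [0.0, -0.2, 0.0]
finger_gap: 0.0855
grip_force: 0.0
```

```bash
python3 - <<'E'
from h import *
im,dp,C=shot('wrist','w1'); im2,_,Ct=shot('top','t1')
st=robot.read_state();print(st['clock'],st['position'],st['orientation'],C[2].round(3).tolist())
o=np.zeros((420,790,3),np.uint8);o[:,:560]=im[:,:,::-1];o[:230,562:790]=im2[150:380,250:478,::-1]
cv2.imwrite('pics/o1.png',o)
E
```

```text
1.7833 [ 0.45364839 -0.22127039  0.23915124] [-1.48416953e-04  9.14307485e-01  4.05020732e-01 -9.17112626e-05] [[0.741, -0.641, -0.2, 0.504], [-0.672, -0.708, -0.219, -0.165], [-0.001, 0.296, -0.955, 0.374], [0.0, 0.0, 0.0, 1.0]]
```

View pics/o1.png

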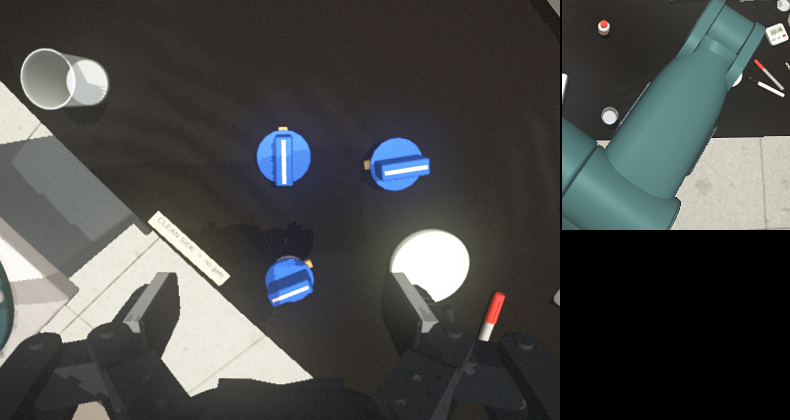

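The wrist view shows the chosen cap at (284,158), with its white line vertical. Look-alikes are at (396,165) and (290,280), and both lie farther to the robot's right. Next I measure the line on the chosen cap.

```bash
python3 - <<'E'
from h import *
im=cv2.imread('pics/w1.png'); st=robot.read_state(); C=cam('wrist',st)
hsv=cv2.cvtColor(im,cv2.COLOR_BGR2HSV); roi=np.zeros(im.shape[:2],np.uint8); roi[120:200,250:320]=255
w=cv2.inRange(hsv,(0,0,170),(180,70,255))&roi
p=np.argwhere(w)[:,::-1]; P=ray(p,C,0.054)[:,:2]; c=P.mean(0); u,s,v=np.linalg.svd(P-c)
print(len(p),'line',c,np.degrees(np.arctan2(v[0,1],v[0,0])),np.ptp(P@v[0]),np.ptp(P@v[1]))
b=cv2.inRange(hsv,(95,100,40),(130,255,255))&roi
ct=max(cv2.findContours(b,0,1)[0],key=cv2.contourArea)[:,0]
q=ray(ct,C,0.026)[:,:2];(x,y),r=cv2.minEnclosingCircle(q.astype(np.float32));print('flange',x,y,r)
e=np.array([c[0],c[1]])-st['position'][:2]
X=R.from_quat(np.r_[st['orientation'][1:],st['orientation'][0]]).as_matrix()
print('tool yaw',np.degrees(np.arctan2(X[1,0],X[0,0])),'shift tool',X[:2,:2].T@e/.6)
E
```

```text
189 line [ 0.47180595 -0.20486731] -130.9132970032361 0.04949350945459732 0.005197572462996458
flange 0.4697074592113495 -0.20693136751651764 0.02929539978504181
tool yaw 47.7848538490212 shift tool [0.04058153 0.00404414]
```

jog_arm --translation '[[0.038,0.004,0],[0,0,0.05],[0,0,0.05],[0,0,0.05],[0,0,0.05],[0,0,0.05],[0,0,0.04],[0,0,0.03],[0,0,0.016],[0,0,0],[0,0,0]]' --dr '[[0,0,-0.045],[0,0,0],[0,0,0],[0,0,0],[0,0,0],[0,0,0],[0,0,0],[0,0,0],[0,0,0],[0,0,0],[0,0,0]]' --fingers '[70,70,70,70,70,70,70,70,70,70,70]'

```text
clock: 2.7
position: [0.4709, -0.2061, 0.0381]
orientation: [-0.0, 0.909, 0.417, -0.0]
wrist_force: [0.6, -0.2, 0.1]
finger_gap: 0.0597
grip_force: 0.0
```

jog_arm --translation '[[0,0,0],[0,0,0],[0,0,0],[0,0,0],[0,0,0],[0,0,0],[0,0,0],[0,0,0],[0,0,0],[0,0,0],[0,0,0],[0,0,0]]' --dr '[[0,0,0],[0,0,0],[0,0,0],[0,0,0],[0,0,0],[0,0,0],[0,0,0],[0,0,0],[0,0,0],[0,0,0],[0,0,0],[0,0,0]]' --fingers '[0,0,0,0,0,0,0,0,0,0,0,0]' --newtons 70

```text
clock: 3.7
position: [0.4712, -0.2062, 0.0386]
orientation: [0.001, 0.909, 0.417, 0.0]
wrist_force: [-1.8, 0.1, 10.6]
finger_gap: 0.0149
grip_force: 69.5
```

jog_arm --translation '[[0,0,-0.01],[0,0,-0.02],[0,0,-0.04],[0,0,-0.05],[0,0,-0.05],[0,0,-0.05],[0,0,-0.05],[0,0,-0.04],[0,0,-0.03],[0,0,0]]' --dr '[[0,0,0],[0,0,0],[0,0,0],[0,0,0],[0,0,0],[0,0,0],[0,0,0],[0,0,0],[0,0,0],[0,0,0]]' --fingers '[0,0,0,0,0,0,0,0,0,0]'

```text
clock: 4.53
position: [0.4717, -0.2065, 0.2455]
orientation: [0.002, 0.909, 0.417, 0.001]
wrist_force: [0.4, 0.0, -0.4]
finger_gap: 0.0143
grip_force: 68.6
```

jog_arm --translation '[[0.02,-0.019,0],[0.04,-0.037,0],[0.043,-0.04,0],[0.043,-0.04,0],[0.043,-0.04,0],[0.043,-0.04,0],[0.043,-0.04,0],[0.043,-0.04,0],[0.043,-0.04,0],[0.043,-0.04,0],[0.04,-0.037,0],[0.026,-0.027,0]]' --dr '[[0,0,0],[0,0,0],[0,0,0],[0,0,0],[0,0,0],[0,0,0],[0,0,0],[0,0,0],[0,0,0],[0,0,0],[0,0,0],[0,0,0]]' --fingers '[0,0,0,0,0,0,0,0,0,0,0,0]'

```text
clock: 5.53
position: [0.4534, 0.1825, 0.2412]
orientation: [-0.0, 0.908, 0.418, -0.0]
wrist_force: [0.4, -0.2, -1.4]
finger_gap: 0.0148
grip_force: 68.5
```

jog_arm --translation '[[0,0,0],[0,0,0],[0,0,0],[0,0,0],[0,0,0],[0,0,0],[0,0,0],[0,0,0],[0,0,0],[0,0,0],[0,0,0],[0,0,0]]' --dr '[[0,0,-0.1],[0,0,-0.2],[0,0,-0.22],[0,0,-0.22],[0,0,-0.22],[0,0,-0.22],[0,0,-0.22],[0,0,-0.22],[0,0,-0.22],[0,0,-0.22],[0,0,-0.22],[0,0,-0.22]]' --fingers '[0,0,0,0,0,0,0,0,0,0,0,0]'

```text
clock: 6.53
position: [0.4537, 0.1799, 0.2411]
orientation: [-0.0, 0.464, 0.886, -0.0]
wrist_force: [-0.2, -0.7, -1.2]
finger_gap: 0.0149
grip_force: 68.6
```

jog_arm --translation '[[0,0,0],[0,0,0],[0,0,0],[0,0,0],[0,0,0],[0,0,0],[0,0,0],[0,0,0],[0,0,0]]' --dr '[[0,0,-0.22],[0,0,-0.22],[0,0,-0.22],[0,0,-0.22],[0,0,-0.22],[0,0,-0.22],[0,0,-0.15],[0,0,0],[0,0,0]]' --fingers '[0,0,0,0,0,0,0,0,0]'

```text
clock: 7.28
position: [0.4539, 0.1799, 0.2413]
orientation: [-0.0, 0.102, 0.995, -0.0]
wrist_force: [-0.1, 0.1, -0.9]
finger_gap: 0.0145
grip_force: 68.6
```

```bash
python3 - <<'E'
from h import *
im,dp,C=shot('wrist','w2'); im2,_,Ct=shot('top','t2')
st=robot.read_state();print(st)
o=np.zeros((420,790,3),np.uint8);o[:,:560]=im[:,:,::-1];o[:345,562:790]=cv2.resize(im2[180:295,195:271,::-1],(228,345))
cv2.imwrite('pics/o2.png',o)
E
```

```text
{'clock': 7.3833, 'qpos': array([ 2.10252427e-01,  1.99838358e-01, -1.28596108e-01,  1.24273886e+00,
       -2.97386385e-05,  4.14585101e-01]), 'qvel': array([-0.00065603, -0.00150173,  0.0027843 ,  0.00034733, -0.00077357,
       -0.0106152 ]), 'joint_efforts': array([ 7.92696392e-05, -5.82317126e+01,  3.87624371e+01, -3.67678294e-03,
       -2.56779822e-04, -2.41865893e-02]), 'position': array([0.45401965, 0.17991067, 0.24146641]), 'orientation': array([-1.74804445e-04,  1.01988691e-01,  9.94785540e-01, -7.20869435e-05]), 'wrist_force': array([ 0.04472684, -0.94772054, -0.79876868]), 'torque': array([ 0.05696648,  0.04595047, -0.01334092]), 'grip_force': 68.55371832847595, 'finger_gap': 0.014530042789285132}
```

View pics/o2.png

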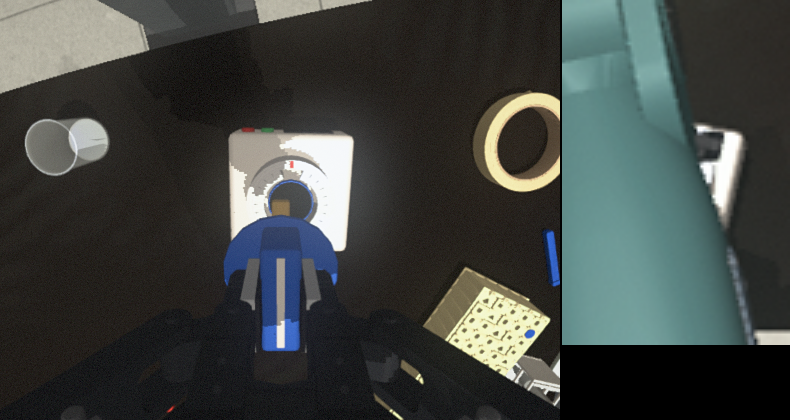

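The wrist view shows the held cap with its lug at (281,208), square in the grip. The mill's collar is partly hidden behind it, with a red mark at (291,165). I'll back off 60 mm to see the collar whole.

jog_arm --translation '[[-0.03,0,0],[-0.04,0,0],[-0.03,0,0],[0,0,0],[0,0,0]]' --dr '[[0,0,0],[0,0,0],[0,0,0],[0,0,0],[0,0,0]]' --fingers '[0,0,0,0,0]'

```text
clock: 7.8
position: [0.5132, 0.1677, 0.2411]
orientation: [-0.0, 0.102, 0.995, -0.0]
wrist_force: [0.4, 0.3, -0.9]
finger_gap: 0.0147
grip_force: 68.6
```

```bash
python3 - <<'E'
from h import *
im,dp,C=shot('wrist','w3'); np.save('pics/C3.npy',C[2])
st=robot.read_state();print(st['position'],st['orientation'])
o=np.zeros((560,790,3),np.uint8);o[:,:380]=cv2.resize(im[40:180,235:330,::-1],(380,560),interpolation=2)
o[:400,385:785]=cv2.resize(im[190:370,195:375,::-1],(400,400))
cv2.imwrite('pics/o3.png',o)
E
```

```text
[0.51258082 0.16792575 0.24135117] [-4.63015506e-04  1.01338378e-01  9.94851905e-01 -7.48933985e-05]
```

View pics/o3.png

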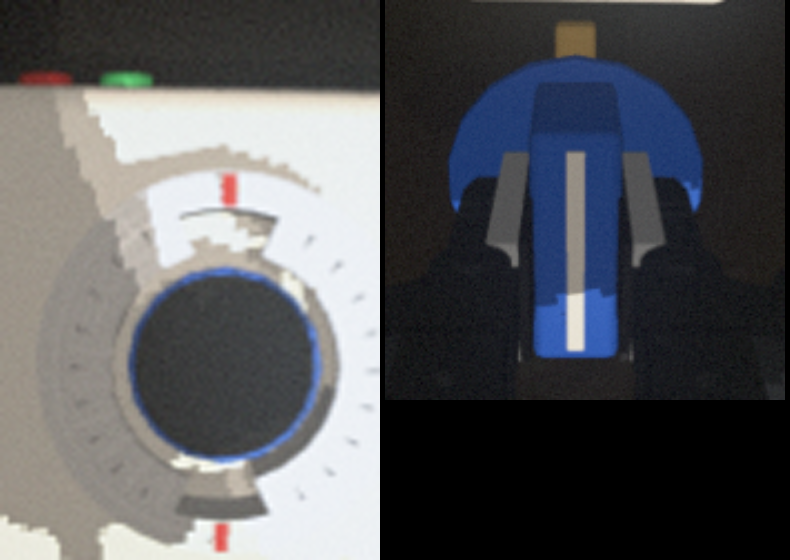

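The collar is fully visible. Its red marks are at about (292,87) and (290,174), and the bore centre at (291,131). The cap's white line runs from (280,258) to (280,347), and its lug tip is at (280,200).

```bash
cat > m.py <<'E'
from h import *
im=cv2.imread('pics/w3.png'); st=robot.read_state(); C=cam('wrist',st); zt=st['position'][2]
hsv=cv2.cvtColor(im,cv2.COLOR_BGR2HSV)
def blob(lo,hi,r):
    m=cv2.inRange(hsv,lo,hi); k=np.zeros_like(m); k[r[0]:r[1],r[2]:r[3]]=255; return np.argwhere(m&k)[:,::-1]
X=R.from_quat(np.r_[st['orientation'][1:],st['orientation'][0]]).as_matrix()
T=lambda P:(P-st['position'])@X
yaw=lambda d:np.degrees(np.arctan2(d[1],d[0]))
a=blob((0,90,120),(10,255,255),(80,97,285,300)).mean(0); b=blob((0,90,120),(10,255,255),(168,182,283,298)).mean(0)
A,B=ray([a,b],C,.088); print('red',a,b,'centre',(A+B)/2,'yaw',yaw(A-B),'len',np.linalg.norm(A-B),T((A+B)/2))
p=blob((0,0,0),(180,255,75),(100,162,262,322)); m=np.zeros(im.shape[:2],np.uint8); m[p[:,1],p[:,0]]=255
c=max(cv2.findContours(m,0,1)[0],key=cv2.contourArea); q=ray(cv2.convexHull(c)[:,0],C,.083)[:,:2].astype(np.float32); print('plate',cv2.fitEllipse(q))
zu=zt-.0386
w=blob((0,0,120),(180,75,255),(255,352,270,290)); P=ray(w,C,zu+.054); u,s,v=np.linalg.svd((P-P.mean(0))[:,:2])
print('line',len(w),P.mean(0),yaw(v[0]),np.ptp(P[:,:2]@v[0]),T(P.mean(0)),'tool yaw',yaw(X[:2,0]))
l=blob((8,60,60),(30,255,255),(195,217,270,295)); top=l[:,1].min()
e=l[l[:,1]<=top+1]; print('lug',e.mean(0),l[:,0].min(),l[:,0].max(),T(ray([e.mean(0)-[0,.5]],C,zu+.006)))
f=blob((100,120,40),(125,255,255),(210,285,190,320)); f=f[f[:,1]<275]
for k in (240,250,260): 
    r=f[f[:,1]==k][:,0]; print(k,r.min(),r.max(),T(ray([(r.min(),k),(r.max(),k)],C,zu+.026)).round(4).tolist())
print('flange top',f[:,1].min(),T(ray([(280,f[:,1].min())],C,zu+.026)))
E
python3 m.py
```

```text
red [292.  87.] [289.95 173.85] centre [0.4622453  0.18706451 0.088     ] yaw 167.4619531672358 len 0.0692123596530106 [0.05302173 0.0086336  0.15339719]
plate ((0.46230581402778625, 0.18652378022670746), (0.03523417189717293, 0.03572231903672218), 23.73856544494629)
line 731 [0.51187788 0.16813873 0.25675117] -11.41226818427406 0.03982621925771995 [ 7.45395012e-04  6.31302171e-05 -1.53993467e-02] tool yaw 168.3675015743745
lug [279.78571429 199.60714286] 271 289 [[ 0.02967449 -0.00022556  0.03262696]]
240 231 319 [[0.016, -0.0223, 0.0126], [0.016, 0.0175, 0.0126]]
250 227 319 [[0.011, -0.0243, 0.0126], [0.0111, 0.0177, 0.0126]]
260 224 319 [[0.006, -0.026, 0.0126], [0.0061, 0.0179, 0.0126]]
flange top 215 [[ 0.02787437 -0.00010557  0.01262529]]
```

jog_arm --translation '[[0.03,0.005,0],[0.035,0.005,0],[0.0217,0.0038,0],[0,0,0.03],[0,0,0.05],[0,0,0.05],[0,0,0.035],[0,0,0.0195],[0,0,0],[0,0,0]]' --dr '[[0,0,0],[0,0,0],[0,0,0.033],[0,0,0],[0,0,0],[0,0,0],[0,0,0],[0,0,0],[0,0,0],[0,0,0]]' --fingers '[0,0,0,0,0,0,0,0,0,0]'

```text
clock: 8.68
position: [0.4628, 0.1866, 0.1312]
orientation: [-0.0, 0.109, 0.994, -0.0]
wrist_force: [0.0, 0.3, -2.0]
finger_gap: 0.0148
grip_force: 68.6
```

```bash
python3 - <<'E'
from h import *
im,dp,C=shot('wrist','w4'); im2,_,_=shot('scene','s4')
st=robot.read_state();print(st['position'],st['orientation'],st['wrist_force'])
o=np.zeros((560,790,3),np.uint8);o[:480,:480]=cv2.resize(im[100:260,200:360,::-1],(480,480),interpolation=2)
o[:405,485:785]=cv2.resize(im2[140:275,200:300,::-1],(300,405))
cv2.imwrite('pics/o4.png',o)
E
```

```text
[0.46388185 0.18669045 0.13214701] [7.37272139e-04 1.09245425e-01 9.94014502e-01 2.51078621e-04] [-0.23368386 -0.56786002 -1.41766853]
```

View pics/o4.png

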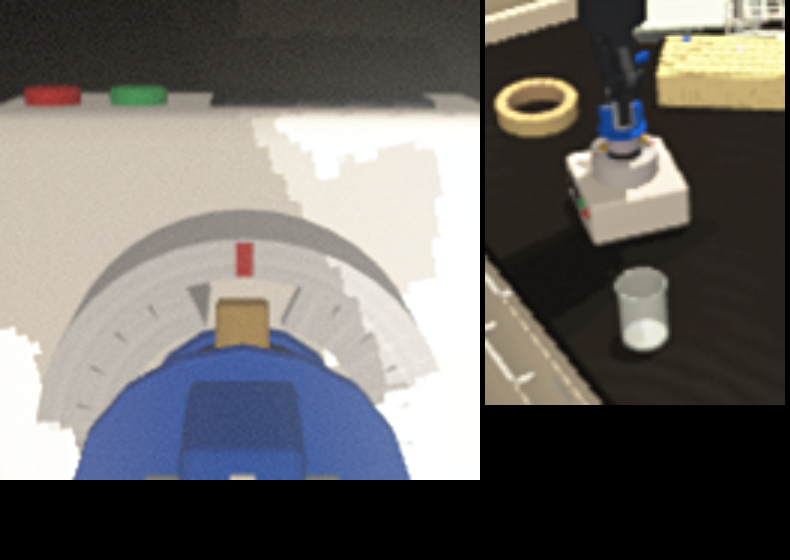

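The close view shows the lug centred in the opening and under the red mark: lug at crop column 243, mark at 244. Pushing down.

jog_arm --translation '[[0,0,0.006],[0,0,0.006],[0,0,0.005],[0,0,0.004],[0,0,0]]' --dr '[[0,0,0],[0,0,0],[0,0,0],[0,0,0],[0,0,0]]' --fingers '[0,0,0,0,0]' --newtons 100

```text
clock: 9.2
position: [0.4639, 0.1865, 0.1183]
orientation: [0.0, 0.109, 0.994, 0.0]
wrist_force: [0.2, 0.5, 4.3]
finger_gap: 0.0139
grip_force: 101.8
```

```bash
python3 - <<'E'
from h import *
st=robot.read_state();print(st['position'],st['orientation'],st['wrist_force'],st['torque'])
E
```

```text
[0.46389754 0.18651646 0.11827984] [2.24209983e-04 1.09261667e-01 9.94012991e-01 1.09822784e-04] [0.2091538  0.4770691  4.32732536] [ 0.06655989 -0.05414816 -0.00657975]
```

Force matches the spring at about 3 mm compression, with no jam. Pressing on to about 10 mm.

jog_arm --translation '[[0,0,0.004],[0,0,0.004],[0,0,0.0035],[0,0,0],[0,0,0]]' --dr '[[0,0,0],[0,0,0],[0,0,0],[0,0,0],[0,0,0]]' --fingers '[0,0,0,0,0]'

```text
clock: 9.62
position: [0.4639, 0.1865, 0.1119]
orientation: [0.0, 0.109, 0.994, 0.0]
wrist_force: [-1.9, -0.2, 9.9]
finger_gap: 0.0143
grip_force: 102.5
```

jog_arm --translation '[[0,0,0],[0,0,0],[0,0,0],[0,0,0],[0,0,0],[0,0,0],[0,0,0],[0,0,0],[0,0,0]]' --dr '[[0,0,0.06],[0,0,0.12],[0,0,0.12],[0,0,0.12],[0,0,0.12],[0,0,0.12],[0,0,0.12],[0,0,0.12],[0,0,0.1]]' --fingers '[0,0,0,0,0,0,0,0,0]'

```text
clock: 10.37
position: [0.4643, 0.1866, 0.1122]
orientation: [0.001, 0.364, 0.931, 0.0]
wrist_force: [-0.4, -0.4, 9.4]
finger_gap: 0.0139
grip_force: 102.7
```

```bash
python3 - <<'E'
from h import *
st=robot.read_state();q=st['orientation'];print(st['position'],2*np.degrees(np.arctan2(q[2],q[1])),st['qpos'],st['wrist_force'],st['torque'])
E
```

```text
[0.4643241  0.18658077 0.11218199] 137.27506589858723 [ 2.19158684e-01  2.96668869e-01 -3.63638848e-01  9.08805978e-01
 -1.08532327e-04  9.64849365e-01] [-0.38107798 -0.38550566  9.36669746] [-0.00017374  0.07664206  0.107361  ]
```

Turned 30° freely. Continuing.

jog_arm --translation '[[0,0,0],[0,0,0],[0,0,0],[0,0,0],[0,0,0],[0,0,0],[0,0,0],[0,0,0],[0,0,0],[0,0,0],[0,0,0],[0,0,0]]' --dr '[[0,0,0.12],[0,0,0.15],[0,0,0.15],[0,0,0.15],[0,0,0.15],[0,0,0.15],[0,0,0.15],[0,0,0.15],[0,0,0.15],[0,0,0.15],[0,0,0.15],[0,0,0.1]]' --fingers '[0,0,0,0,0,0,0,0,0,0,0,0]'

```text
clock: 11.37
position: [0.4643, 0.1866, 0.1122]
orientation: [0.0, 0.734, 0.68, 0.001]
wrist_force: [-1.2, -0.5, 8.8]
finger_gap: 0.0139
grip_force: 102.7
```

jog_arm --translation '[[0,0,0],[0,0,0],[0,0,0]]' --dr '[[0,0,0.08],[0,0,0.08],[0,0,0.08]]' --fingers '[0,0,0]'

```text
clock: 11.62
position: [0.4643, 0.1866, 0.1122]
orientation: [0.0, 0.774, 0.633, 0.001]
wrist_force: [-0.1, 0.3, 10.3]
finger_gap: 0.0142
grip_force: 102.7
```

```bash
python3 - <<'E'
from h import *
st=robot.read_state();q=st['orientation'];print(st['position'],2*np.degrees(np.arctan2(q[2],q[1])),st['qpos'],st['wrist_force'],st['torque'])
E
```

```text
[0.46432452 0.186588   0.11217295] 78.54025139893209 [ 2.19139655e-01  2.96691440e-01 -3.63632334e-01  9.08811801e-01
 -4.95800940e-05  1.98994628e+00] [-0.13967961  0.30113811 10.28922859] [ 0.01385596 -0.00973032  0.06573702]
```

jog_arm --translation '[[0,0,0],[0,0,0],[0,0,0],[0,0,0.002],[0,0,0]]' --dr '[[0,0,0.07],[0,0,0.06],[0,0,0.04],[0,0,0],[0,0,0]]' --fingers '[0,0,0,0,0]'

```text
clock: 12.03
position: [0.4637, 0.1868, 0.111]
orientation: [-0.0, 0.801, 0.599, 0.001]
wrist_force: [-4.2, 1.4, 12.8]
finger_gap: 0.0137
grip_force: 103.4
```

```bash
python3 - <<'E'
from h import *
st=robot.read_state();q=st['orientation'];print(st['position'],2*np.degrees(np.arctan2(q[2],q[1])),st['wrist_force'],st['torque'])
im,dp,C=shot('wrist','w5'); im2,_,_=shot('scene','s5')
o=np.zeros((560,790,3),np.uint8);o[:480,:480]=cv2.resize(im[100:340,160:400,::-1],(480,480),interpolation=2)
o[:405,485:785]=cv2.resize(im2[140:275,200:300,::-1],(300,405))
cv2.imwrite('pics/o5.png',o)
E
```

```text
[0.46370055 0.18683882 0.11102255] 73.59386143679373 [-4.22124094  1.35963873 12.80766143] [0.45402049 0.86065453 0.45637202]
```

View pics/o5.png

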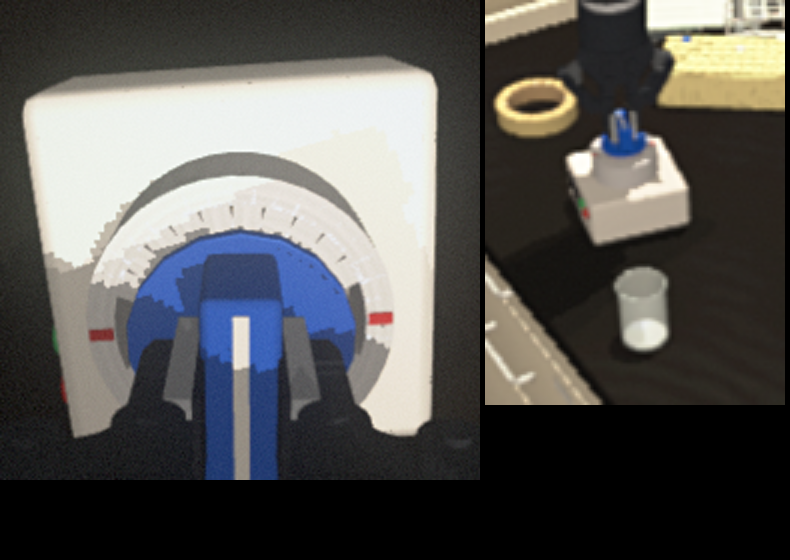

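The cap is turned across the red marks, seated in the collar, and the stop is felt (0.46 N m). A short hold, then I'll hand it in.

jog_arm --translation '[[0,0,0],[0,0,0],[0,0,0],[0,0,0],[0,0,0],[0,0,0]]' --dr '[[0,0,0.02],[0,0,0],[0,0,0],[0,0,0],[0,0,0],[0,0,0]]' --fingers '[0,0,0,0,0,0]'

```text
clock: 12.63
position: [0.4637, 0.1869, 0.111]
orientation: [-0.0, 0.804, 0.595, 0.0]
wrist_force: [-3.6, 1.6, 13.7]
finger_gap: 0.0144
grip_force: 103.5
```

```bash
python3 - <<'E'
from h import *
st=robot.read_state();q=st['orientation'];print(st['position'],2*np.degrees(np.arctan2(q[2],q[1])),st['wrist_force'],st['torque'])
z=st['position'][2]; f=st['wrist_force'][2]
if .1095<z<.1118 and 9.5<f<14 and st['torque'][2]>.2: print(robot.close_job())
E
```

```text
[0.46366001 0.18685177 0.11098719] 73.01913006512645 [-3.61909742  1.62164992 13.70766134] [0.36129006 0.8945119  0.66346874]
the job is handed in; nothing more can be done
None
```

The mill is closed: I turned the blue cap about 94° clockwise to its stop and handed the job in at about 12.6 s, still gripping it and pressing the spring plate down about 10.6 mm (estimated from the arm's height). No verdict came back. I worked clear of the bottle, beaker, dish and tape, but did not check their positions afterwards.

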